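Test the friction hinge of the stone case

TASK

Check the stiff hinge of the wooden stone case: take the brass ball knob, raise the lid about half way (45 degrees), let go of it completely and back off for about a second to see that it stays up by itself. Then rest closed fingertips on top of the knob and press down lightly, with about 5 N for about a second, to check that the lid still holds. At the end push the lid fully shut without slamming it or leaning hard on it (keep any push under 30 N), let go, and leave the other things on the bench as they are.

Things in the scene. Friction and masses are not known exactly. Their poses are not given: they have to be found in the camera images.
- case: Fixed dark wooden case, 170 mm (x) by 210 mm (y) by 60 mm high, walls 8 mm, with a 12 mm thick wooden lid on top. Origin: centre of its underside. Its x axis points from the front (knob side) to the hinge side, y along the hinge. It stands turned by up to 0.35 rad.
- lid (a joint): Opening of the lid in rad: 0 shut, grows as the front rises, 1.6 at most; starts up to 0.12 ajar. Stiff friction hinge, no spring: 0.95 N m to turn either way besides the lid's weight (0.2 to 0.4 kg, centre of mass 90 mm from the hinge). Near shut, about 8 N at the knob raises it and 6 N lowers it; half open, pressed straight down at the knob, it slips at 8 to 25 N.
- lid_knob (a point): Nominal centre of the knob's brass ball (26 mm across on a 12 mm stem): in the lid's frame 140 mm from the hinge to the front, 51 mm above the lid's underside (111.5 mm above the bench when shut). The ball itself sits up to 6 mm nearer to or farther from the lid, unknown, firmly fixed. It swings up and towards the hinge; pinched along case y it turns between the pads, gripper pointing down.
- lid_hinge (a point): Point on the hinge axis, midway along it, at the lid's underside: 85 mm behind the case's centre (case +x), 60.5 mm above the bench. The lid turns about the case's y axis here.
- dish: Small white ceramic bowl, 64 mm across, 22 mm high, standing to one side of the case (case -y). Leave alone. Origin: centre of its underside.
- jar: Amber jar with black cap, 44 mm across, 55 mm high, standing to the other side of the case (case +y). Leave alone. Origin: centre of its underside.
- block: Steel bench block, 65 by 65 by 22 mm. Leave alone. Origin: centre of its underside.
- hammer: Hammer lying down, 220 mm long, along its x. Leave alone.
- graver: Slim tool with a wooden handle, lying down, 160 mm long, along its x. Leave alone.
- collar: Copper ring lying flat, 52 mm across, 14 mm high. Leave alone. Origin: centre of its underside.

How it is judged (in metres and radians):
On the way, in this order (a step that is already met when the one before it is completed fails the run):
1. the lid stands by itself about half open (33 to 57 degrees), untouched by the robot and at rest for 0.7 s (value of joint lid between 0.58 and 1 rad and velocity of joint lid between -0.03 and 0.03 rad/s and contact force between each of the fingers, the arm and case below 0.1 N), for 0.7 s.
2. the fingertips press on top of the knob with 2.5 to 7 N for 0.4 s while the lid stands still, half open (31 to 57 degrees) (value of joint lid between 0.54 and 1 rad and velocity of joint lid between -0.03 and 0.03 rad/s and contact force between the fingers and case between 2.5 and 7 N and horizontal distance between the grasp point and lid_knob below 0.03 m and distance between the grasp point and lid_knob above 0.024 m), for 0.4 s.
At the end, for the whole second after the job is handed in: the lid is fully shut (within 0.02 rad, about 3 mm at the knob), at rest and untouched by the robot (value of joint lid below 0.02 rad and velocity of joint lid between -0.03 and 0.03 rad/s and contact force between each of the fingers, the arm and case below 0.1 N).
It fails at once if the dish, jar, block, hammer, graver or collar is moved by more than 20 mm (distance of any of dish, jar, block, hammer, graver, collar from where it was at the start of the episode above 0.02 m).
It fails at once if the lid is slammed or let fall (closing faster than 1.2 rad/s) (velocity of joint lid below -1.2 rad/s).
It fails at once if the robot leans on the lid or case, from above and not gripping the knob, with more than 30 N (contact force between the fingers and case above 30 N and distance between the grasp point and lid_knob above 0.024 m).
It also fails if it takes over 72 s, if anything falls off the work surface, if the arm or the gripper's body presses on something with over 40 N, if the wrist force passes 120 N, or if a joint passes its speed limit or range.

ROBOT

A 6-joint arm with a two-finger parallel gripper is mounted at the origin on the work surface. World frame = base frame: x ahead of the robot, y to its left, z up, the work surface at z = 0. Lengths are in m, angles in degrees, forces in N, time in s.
With the tool pointing down it reaches from about 0.25 to 0.725 m from the base axis. Payload 9.7 kg.
Tool frame: the origin (TCP) lies at the very end of the fingers, on their centre line; the grasp point (between the pads) lies grasp_offset behind it (grasp_offset is the distance from the TCP to the grasp point, in m); z points along the fingers, y is the line along which they close (so a half turn about z gives the same grasp; the last joint's range is limited). The gripper opens to 85 mm and grips with 20 to 120 N. Pads are 22 mm wide; open, the fingers measure 114 mm over their backs; the gripper's body (76 mm by 85 mm) begins 54 mm behind the grasp point. The pads swing forward as they close: fully open they stand 13 mm farther back than shut.
Start: joints at [72.365, 4.979, 10.078, 95.1, 0, 90], TCP at [0.167, 0.524, 0.231] pointing down, gripper open.
Joint ranges: [-179.16, 179.16], [-48.56, 103.87], [-65.8, 70.77], [-126.05, 130.52], [-82.76, 87.17], [-180, 180]. Speed limits (degrees/s): [127.2, 127.2, 147.25, 180, 180, 180].

INTERFACE

Orientations are given as [roll, pitch, yaw] about the fixed x, y, z axes, in that order (R = Rz(yaw) Ry(pitch) Rx(roll)).
In Python, from workcell import get_obs, camera, calibration, job_done, recognise, cut_out, mark_of, grasp_offset gives the robot as it stands.
- The arm moves only by the tool servo_tool, never from a script. Its argument "moves" is a list of rows, each a list of 3 entries, a list of its own where there are three numbers: the turn, a rotation vector about the tool's x, y, z in degrees, then the shift along the tool's x, y, z in m, then the opening in per cent of the stroke, from 0 (shut) to 100 (fully open). In form: [[[ax, ay, az], [x, y, z], claw], ...]. A call has 1 to 12 rows; each row shifts and turns the commanded pose from where the row before left it, along the tool's axes as they then stand; what a row does not reach is not made up. A row lasts 1/10 s, in which the tool goes at most 50 mm and 8.59 degrees, less where a joint would pass 70% of its speed; a pose out of reach is approached as far as the arm can. A call is refused whole if a number of a shift passes 0.05 or a number of a turn 8.59, either way. A call with a gripper value outside its range is refused whole. The fingers move at their own pace and stop on an object; "force" is the grip in N (left out, the last holds). Time passes only in rows, so rows that do not move let the fingers close. It gives the time, the measured TCP pose, the force, the opening and the grip force at its end, in the units of the state.
- get_obs(): the state, without advancing time (a new reading comes with each control period).
- camera(name): name is "scene" or "side" or "wrist"; returns (picture, depth): 420x560x3 uint8, red, green, blue; 420x560 float32, m along the optical axis (not along the pixel's ray), 0 where there is no reading.
- calibration(name): a dict with "camera_matrix" (3x3 intrinsics, pixels), "R" (3x3) and "t" (3): a world point X has camera coordinates R X + t. Camera axes: x right, y down, z forward; pixel columns grow to the right and rows downward; lengths in m; the calibration is good to about 2 mm. A picture is of the moment at which its call begins: read the wrist's pose just before it. calibration takes no time and is no camera call; for the wrist camera it gives the pose at the moment of the call.
- job_done(): hands the job in; it is judged then, once.
Trained networks look in the newest picture that a camera, given by its name, has taken for a name from the list of things; names that differ only in an ending like _2 or _b are one class to them, and where a whole thing is asked for, a point or a joint stands for the part that bears it (a point fixed in the world has none). Each returns a list of dicts, best first, with "score" (0 to 1); they miss things now and then, are a little off and sometimes report something else, mostly with a low value. They report only what shows in the picture. A call takes as long as a camera call.
- recognise(name, camera): "xyz" ([x, y, z] in m, in the coordinates of the camera as it stood for that picture, good to about 4 mm: the middle of the surface that is visible of it).
- cut_out(name, camera): "mask" (420x560 bool, what is visible of it).
- mark_of(name, camera): "xyz" ([x, y, z] in m, in the coordinates of the camera as it stood for that picture, good to about 4 mm: a listed point, or the origin of a listed thing).
The state is a dict: "time": time; "q": joint angles; "qd": joint speeds; "joint_efforts": joint torques, N m; "ee_pos": TCP position; "tcp_rot": TCP orientation; "wrist_force": force on the tool from outside, world axes, zero at the start; "torque": the same for the moment, N m; "opening": finger opening in m; "grasp_force": force on a finger pad.
Only numpy, scipy, OpenCV 4.12 (cv2) and the standard library are available. Lean on these libraries where they do the work, as an engineer would, in place of code of your own. Each camera call takes 0.05 s, during which the arm holds its last target. There are 200 camera calls.

## Working session

There is one attempt and no reset: what is moved stays moved. The work goes in short steps, Python scripts to look and compute and a tool call to move; the robot and the scene stay as the last step left them, time stands still between calls to the robot, and variables do not carry over. Pictures are saved under pics/ and viewed, at most 10 in all, crops included, and the job is handed in when it is done.

Besides the shell and the picture viewer there is one more tool, called after ">>>" as a command line: name --argument value ..., lists and objects as JSON in quotes. servo_tool: Moves the arm, as the interface text tells. Its arguments: {"type":"object","properties":{"moves":{"type":"array"},"force":{"type":"number"}},"required":["moves"]}

```bash
mkdir -p pics
cat > h.py <<'E'
import numpy as np, cv2
from workcell import *
def toW(p,name):
    c=calibration(name); return np.array(c["R"]).T@(np.array(p)-np.array(c["t"]))
def cloud(mask,depth,name):
    c=calibration(name); K=np.array(c["camera_matrix"])
    v,u=np.where(mask&(depth>0)); z=depth[v,u]
    P=np.c_[(u-K[0,2])/K[0,0]*z,(v-K[1,2])/K[1,1]*z,z]
    return (P-np.array(c["t"]))@np.array(c["R"])
def save(img,fn): cv2.imwrite("pics/"+fn,img[:,:,::-1])
E
python3 - <<'E'
from h import *
np.set_printoptions(precision=4,suppress=True)
o=get_obs();print(o["time"],o["ee_pos"],o["tcp_rot"],o["opening"],grasp_offset,o["wrist_force"])
ims=[]
for n in ["scene","side"]:
    im,d=camera(n);ims.append(im)
    for k in ["lid_knob","lid_hinge","case","dish","jar","block","hammer","graver","collar"]:
        r=mark_of(k,n)
        if r: print(n,k,round(r[0]["score"],2),toW(r[0]["xyz"],n))
    r=cut_out("lid_knob",n)
    if r:
        P=cloud(r[0]["mask"],d,n); print("lidmask",len(P),P.min(0),P.max(0))
save(cv2.resize(np.vstack(ims),(448,600)) if 0 else ims[0],"a.png");save(ims[1],"b.png")
E
```

```text
0.0 [0.1666 0.524  0.2306] [-179.9268   -0.0001  162.3642] 0.08526530565823298 0.0187 [-0.1581  0.3495 -0.2456]
scene lid_hinge 0.63 [ 0.7134 -0.0084  0.061 ]
scene case 0.6 [ 0.634  -0.0001  0.0005]
scene dish 0.74 [ 0.6374 -0.1545 -0.0018]
scene jar 0.5 [0.6836 0.1424 0.0006]
scene block 0.65 [ 0.6636 -0.4278  0.0019]
scene hammer 0.85 [ 0.3782 -0.4224 -0.0004]
scene graver 0.59 [0.4158 0.3662 0.0009]
scene collar 0.69 [0.5868 0.3923 0.0008]
lidmask 3407 [ 0.4584 -0.1264 -0.0046] [0.7386 0.1213 0.1258]
side lid_knob 0.65 [0.5803 0.0121 0.1147]
side lid_hinge 0.88 [ 0.7189 -0.0105  0.0566]
side case 0.73 [ 0.6334  0.0067 -0.0009]
side dish 0.62 [ 0.6315 -0.1505  0.0018]
side jar 0.74 [ 0.6813  0.1465 -0.0006]
side block 0.82 [ 0.6586 -0.422   0.0017]
side hammer 0.67 [ 0.3786 -0.4163  0.0004]
side graver 0.73 [0.6828 0.1489 0.0002]
side collar 0.49 [0.5877 0.3945 0.0024]
lidmask 2733 [ 0.5298 -0.1628  0.0161] [0.7313 0.1264 0.1269]
```

View pics/a.png

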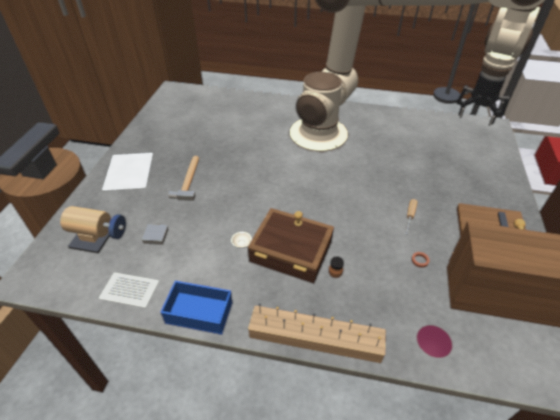

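View pics/b.png

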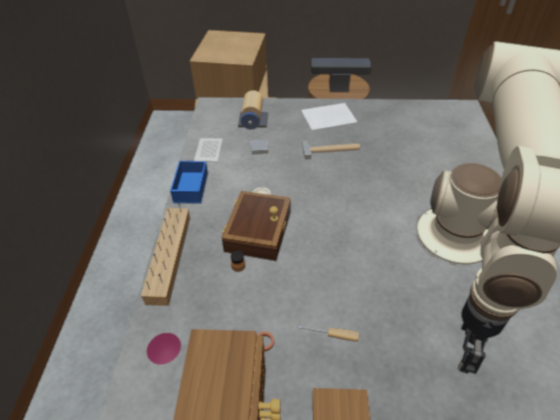

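Case is centred near (0.634, 0.003) with yaw ≈ -9°. The knob shows at (298,215) in scene and (273,210) in side, which agrees with the networks. The network's side "graver" is really the jar; the true graver is at (0.41,0.37). Next I'll go above the knob.

>>> servo_tool --moves '[[[0, 0, -8.5], [0, 0, -0.03], 100], [[0, 0, 0], [-0.035, -0.034, 0], 100], [[0, 0, 0], [-0.035, -0.034, 0], 100], [[0, 0, 0], [-0.035, -0.034, 0], 100], [[0, 0, 0], [-0.035, -0.034, 0], 100], [[0, 0, 0], [-0.035, -0.034, 0], 100], [[0, 0, 0], [-0.035, -0.034, 0], 100], [[0, 0, 0], [-0.035, -0.034, 0], 100], [[0, 0, 0], [-0.035, -0.034, 0], 100], [[0, 0, 0], [-0.035, -0.034, 0], 100], [[0, 0, 0], [-0.035, -0.034, 0], 100], [[0, 0, 0], [-0.035, -0.034, 0], 100]]'

```text
time: 2.3
ee_pos: [0.4882, 0.0918, 0.2615]
tcp_rot: [180.0, 0.0, 170.9]
wrist_force: [1.4, 1.7, 0.4]
opening: 0.0857
grasp_force: 0.0
```

>>> servo_tool --moves '[[[0, 0, 0], [-0.035, -0.034, 0], 100], [[0, 0, 0], [-0.015, -0.014, 0], 100], [[0, 0, 0], [0, 0, 0], 60], [[0, 0, 0], [0, 0, 0], 60]]'

```text
time: 2.7
ee_pos: [0.529, 0.0383, 0.2611]
tcp_rot: [180.0, -0.0, 170.8]
wrist_force: [-0.6, 0.4, -0.4]
opening: 0.0592
grasp_force: 0.0
```

```bash
cat > look.py <<'E'
from h import *
import sys
from scipy.spatial.transform import Rotation as Ro
np.set_printoptions(precision=4,suppress=True)
o=get_obs();print(o["time"],o["ee_pos"],o["tcp_rot"],o["opening"],o["wrist_force"],o["q"])
c=calibration("wrist");R=np.array(c["R"]);cp=-R.T@np.array(c["t"])
T=Ro.from_euler("xyz",o["tcp_rot"],degrees=True).as_matrix()
print("cam in tool",T.T@(cp-np.array(o["ee_pos"])), "axis",T.T@R[2])
ims=[]
for n in ["wrist","side","scene"]:
    im,d=camera(n)
    for k in ["lid_knob","lid_hinge","case","dish","jar"]:
        r=mark_of(k,n)
        if r: print(n,k,round(r[0]["score"],2),toW(r[0]["xyz"],n))
    r=cut_out("case",n)
    np.savez("/tmp/%s.npz"%n,im=im,d=d,m=r[0]["mask"] if r else 0)
    if n=="wrist":save(im,sys.argv[1])
    if r:
        P=cloud(r[0]["mask"],d,n); print(n,"mask",len(P),P.min(0),P.max(0))
E
python3 look.py c.png
```

```text
2.7 [0.529  0.0383 0.2611] [179.9982  -0.0413 170.8029] 0.05920201749131745 [-0.556   0.4124 -0.3715] [ 4.1326  3.0803 11.411  98.3705  0.0113 13.3297]
cam in tool [ 0.0726 -0.0009 -0.1426] axis [-0.2846 -0.0011  0.9587]
wrist lid_knob 0.97 [0.5744 0.0162 0.1141]
wrist lid_hinge 0.69 [ 0.7158 -0.009   0.0605]
wrist case 0.83 [0.6325 0.002  0.0005]
wrist dish 0.67 [ 0.6338 -0.1541  0.001 ]
wrist jar 0.56 [0.6822 0.1498 0.0017]
wrist mask 21172 [ 0.5238 -0.0966 -0.0005] [0.7345 0.1219 0.2692]
side lid_knob 0.64 [0.5802 0.0129 0.114 ]
side lid_hinge 0.9 [ 0.7188 -0.0115  0.0558]
side dish 0.46 [ 0.7188 -0.0108  0.0589]
side jar 0.78 [ 0.6828  0.1489 -0.0021]
side mask 3696 [ 0.5296 -0.178  -0.0051] [0.7491 0.1375 0.1269]
scene lid_knob 0.74 [0.5843 0.0106 0.1081]
scene lid_hinge 0.69 [ 0.7138 -0.0094  0.0637]
scene case 0.81 [0.6332 0.0029 0.0022]
scene dish 0.82 [ 0.6364 -0.1527 -0.0004]
scene jar 0.82 [0.6829 0.1425 0.0039]
scene mask 3322 [ 0.4816 -0.127  -0.0016] [0.7375 0.1209 0.1263]
```

View pics/c.png

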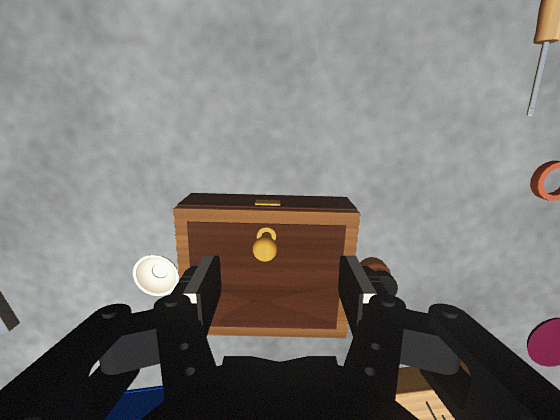

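The wrist picture shows the case square to the fingers, the lid nearly shut, the ball at (264,247), the dish at (156,275) and the jar at (378,275). I'll fit the ball and the lid plane from depth.

```bash
cat > fit.py <<'E'
from h import *
from scipy.optimize import least_squares
np.set_printoptions(precision=4,suppress=True)
def ball(n="wrist",lo=None):
    z=np.load("/tmp/%s.npz"%n);im,d=z["im"],z["d"]
    hsv=cv2.cvtColor(im,cv2.COLOR_RGB2HSV)
    m=cv2.inRange(hsv,(18,150,110),(32,255,255))>0
    r=recognise("lid_knob",n)
    nb,l,st,ce=cv2.connectedComponentsWithStats(m.astype(np.uint8))
    for i in range(1,nb):
        if st[i,4]<60: continue
        P=cloud(l==i,d,n); print(n,"comp",st[i],P.mean(0),P.max(0))
        P=P[P[:,2]>P[:,2].max()-.012]
        s=least_squares(lambda c:np.linalg.norm(P-c,axis=1)-.013,P.mean(0)-[0,0,.01],loss="soft_l1",f_scale=.001)
        print("  centre",s.x,"rms",np.sqrt(np.mean(s.fun**2)))
if __name__=="__main__":
    ball()
    z=np.load("/tmp/wrist.npz");d=z["d"]
    m=np.zeros(d.shape,bool); m[225:325,225:330]=1; m[225:265,245:285]=0
    P=cloud(m,d,"wrist"); A=np.c_[P[:,:2],np.ones(len(P))]
    w=np.linalg.lstsq(A,P[:,2],rcond=None)[0]; print("plane",w,"tilt deg",np.degrees(np.arctan(np.hypot(*w[:2]))), "dir",np.degrees(np.arctan2(-w[1],-w[0])),"res",np.std(P[:,2]-A@w))
E
python3 fit.py
```

```text
wrist comp [257 227  19  14 127] [0.5747 0.015  0.0789] [0.5852 0.0245 0.1084]
  centre [0.5682 0.01   0.0954] rms 4.784246672504652e-08
wrist comp [253 238  24  24 419] [0.5774 0.0139 0.1206] [0.5905 0.0253 0.1254]
  centre [0.58   0.0137 0.1113] rms 0.0005237378127356704
plane [-0.019   0.0023  0.0871] tilt deg 1.096533370564126 dir -6.9679581537434245 res 0.0006742982646172595
```

>>> servo_tool --moves '[[[0, 0, 0], [-0.027, -0.008, 0], 60], [[0, 0, 0], [-0.027, -0.008, 0], 60], [[0, 0, 0], [0, 0, 0.04], 60], [[0, 0, 0], [0, 0, 0.04], 60], [[0, 0, 0], [0, 0, 0.04], 60], [[0, 0, 0], [0, 0, 0.02], 60], [[0, 0, 0], [0, 0, 0], 60]]'

```text
time: 4.5
ee_pos: [0.5781, 0.014, 0.1178]
tcp_rot: [-179.9, -0.3, 170.9]
wrist_force: [-0.9, -0.2, 0.3]
opening: 0.0512
grasp_force: 0.0
```

```bash
python3 look.py d.png | head -6; python3 fit.py
```

```text
4.5 [0.5781 0.014  0.1178] [-179.9413   -0.3148  170.8656] 0.05124027813062227 [-0.9255 -0.1605  0.2534] [ 1.389   8.4058  1.2887 83.2031 -0.0002 10.5232]
cam in tool [ 0.0726 -0.0009 -0.1426] axis [-0.2845 -0.0011  0.9587]
wrist lid_knob 0.6 [0.5765 0.0106 0.1213]
wrist dish 0.91 [ 0.641  -0.1549  0.0059]
wrist jar 0.94 [0.6862 0.1481 0.0031]
wrist mask 44963 [ 0.5329 -0.1417  0.0032] [0.8144 0.1607 0.2141]
wrist comp [ 258  243   48   48 1241] [0.5771 0.0145 0.1223] [0.5923 0.0263 0.1277]
  centre [0.5817 0.0137 0.1145] rms 0.0004400373501498296
plane [-0.3906  0.0133  0.3235] tilt deg 21.34600516000582 dir -1.953358853520042 res 0.014726287687097332
```

View pics/d.png

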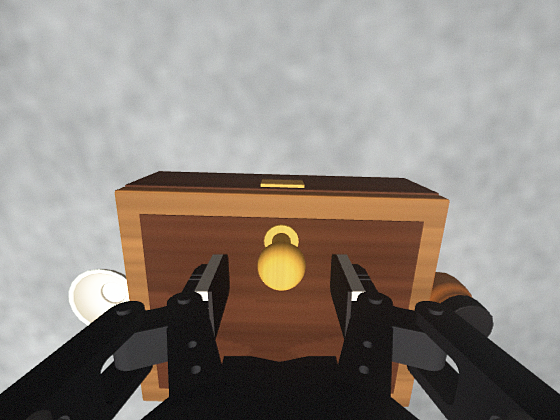

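The ball at (282,267) is centred between the open pads. I'll lower the last 25 mm and pinch.

>>> servo_tool --force 30 --moves '[[[0, 0, 0], [-0.002, 0, 0.012], 60], [[0, 0, 0], [0, 0, 0.012], 60], [[0, 0, 0], [0, 0, 0], 60], [[0, 0, 0], [0, 0, 0], 0], [[0, 0, 0], [0, 0, 0], 0], [[0, 0, 0], [0, 0, 0], 0], [[0, 0, 0], [0, 0, 0], 0], [[0, 0, 0], [0, 0, 0], 0]]'

```text
time: 6.4
ee_pos: [0.5819, 0.0142, 0.0975]
tcp_rot: [180.0, 0.0, 170.9]
wrist_force: [-0.3, 4.2, -0.0]
opening: 0.0238
grasp_force: 29.6
```

Opening is 23.8 mm, so the grip is about 5 mm off the ball's centre (high). I'll lower and re-grip.

>>> servo_tool --force 40 --moves '[[[0, 0, 0], [0, 0, 0], 50], [[0, 0, 0], [0, 0, 0], 50], [[0, 0, 0], [0, 0, 0.005], 50], [[0, 0, 0], [0, 0, 0], 50], [[0, 0, 0], [0, 0, 0], 0], [[0, 0, 0], [0, 0, 0], 0], [[0, 0, 0], [0, 0, 0], 0], [[0, 0, 0], [0, 0, 0], 0]]'

```text
time: 7.2
ee_pos: [0.5818, 0.0142, 0.0923]
tcp_rot: [180.0, -0.0, 170.9]
wrist_force: [0.3, 4.3, -0.5]
opening: 0.0237
grasp_force: 39.2
```

>>> servo_tool --moves '[[[0, 0, 0], [-0.002, 0, -0.005], 0], [[0, 0, 0], [-0.002, 0, -0.005], 0], [[0, 0, 0], [-0.002, 0, -0.0047], 0], [[0, 0, 0], [-0.0025, 0, -0.0046], 0], [[0, 0, 0], [-0.0026, 0, -0.0045], 0], [[0, 0, 0], [-0.0026, 0, -0.0044], 0], [[0, 0, 0], [-0.0029, 0, -0.0043], 0], [[0, 0, 0], [-0.0029, 0, -0.0043], 0], [[0, 0, 0], [-0.0031, 0, -0.0041], 0], [[0, 0, 0], [-0.0032, 0, -0.004], 0], [[0, 0, 0], [-0.0034, 0, -0.0039], 0], [[0, 0, 0], [-0.0035, 0, -0.0038], 0]]'

```text
time: 8.4
ee_pos: [0.6141, 0.0082, 0.1452]
tcp_rot: [-180.0, -0.0, 170.9]
wrist_force: [-4.3, 1.6, -9.3]
opening: 0.0239
grasp_force: 39.6
```

>>> servo_tool --moves '[[[0, 0, 0], [-0.0037, 0, -0.0036], 0], [[0, 0, 0], [-0.0038, 0, -0.0036], 0], [[0, 0, 0], [-0.0039, 0, -0.0033], 0], [[0, 0, 0], [-0.004, 0, -0.0033], 0], [[0, 0, 0], [-0.0041, 0, -0.0031], 0], [[0, 0, 0], [-0.0042, 0, -0.003], 0], [[0, 0, 0], [-0.0044, 0, -0.0028], 0], [[0, 0, 0], [-0.0044, 0, -0.0027], 0], [[0, 0, 0], [-0.0045, 0, -0.0024], 0], [[0, 0, 0], [-0.0046, 0, -0.0024], 0], [[0, 0, 0], [-0.0047, 0, -0.0022], 0], [[0, 0, 0], [0, 0, 0], 0]]'

```text
time: 9.6
ee_pos: [0.6618, -0.0004, 0.1773]
tcp_rot: [-179.9, 0.2, 170.8]
wrist_force: [5.7, -7.5, -11.7]
opening: 0.0217
grasp_force: 39.6
```

```bash
python3 look.py e.png | grep -v case; python3 fit.py
```

```text
9.6 [ 0.6618 -0.0004  0.1773] [-179.8803    0.1756  170.7859] 0.021734107671506 [  5.7019  -7.5044 -11.7145] [ 0.0275 19.9171 21.6353 91.5642 -0.1464  9.2416]
cam in tool [ 0.0726 -0.0009 -0.1426] axis [-0.2846 -0.0011  0.9587]
wrist lid_knob 0.76 [0.6462 0.0029 0.1965]
wrist mask 70213 [ 0.5187 -0.2318 -0.003 ] [0.7782 0.2366 0.2059]
side lid_knob 0.8 [0.6512 0.0005 0.1945]
side lid_hinge 0.65 [ 0.7185 -0.013   0.0587]
side jar 0.85 [ 0.6825  0.1469 -0.0023]
side mask 4100 [ 0.5274 -0.2928 -0.0056] [0.7577 0.1409 0.2206]
scene lid_knob 0.61 [0.6543 0.0017 0.1881]
scene lid_hinge 0.82 [ 0.7151 -0.0094  0.0624]
scene dish 0.53 [ 0.6351 -0.1526  0.0004]
scene jar 0.52 [0.6821 0.1434 0.0021]
scene mask 4914 [ 0.4376 -0.1157 -0.0055] [0.7459 0.1222 0.2051]
wrist comp [ 251  180   57  106 2544] [0.6356 0.003  0.1872] [0.6584 0.0158 0.2032]
  centre [0.6491 0.0005 0.1915] rms 0.00043016914662765977
plane [-1.2953  0.1681  1.0387] tilt deg 52.5620807557161 dir -7.3925222536506645 res 0.028406004530022944
```

View pics/e.png

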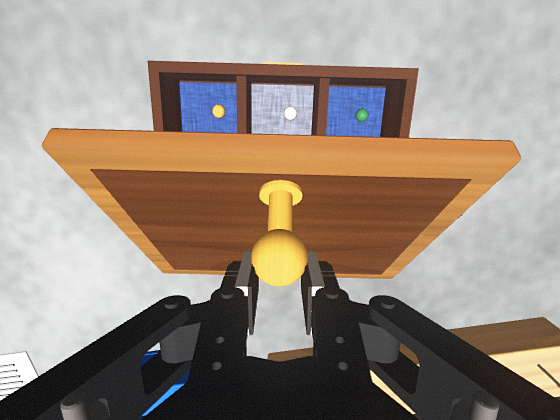

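The lid stands at about 43°. The ball at (279,257) has slid about 12 mm towards the edge of the pads but is still held. I'll let go and back off upwards.

>>> servo_tool --moves '[[[0, 0, 0], [0, 0, 0], 60], [[0, 0, 0], [0, 0, 0], 60], [[0, 0, 0], [0, 0, 0], 60], [[0, 0, 0], [0.006, 0, -0.02], 60], [[0, 0, 0], [0.006, 0, -0.03], 60], [[0, 0, 0], [0, 0, -0.02], 60], [[0, 0, 0], [0, 0, 0], 0], [[0, 0, 0], [0, 0, 0], 0], [[0, 0, 0], [0, 0, 0], 0], [[0, 0, 0], [0, 0, 0], 0], [[0, 0, 0], [0, 0, 0], 0], [[0, 0, 0], [0, 0, 0], 0]]'

```text
time: 11.9
ee_pos: [0.6479, 0.0031, 0.2468]
tcp_rot: [-180.0, -0.0, 170.9]
wrist_force: [-1.0, 0.9, -0.5]
opening: 0.0003
grasp_force: 0.0
```

```bash
python3 look.py f.png | grep -v case; python3 fit.py
```

```text
11.9 [0.6479 0.0031 0.2468] [-179.9911   -0.0458  170.8637] 0.0002728066990154446 [-1.0099  0.9212 -0.465 ] [ 0.2743 19.8151 29.2701 99.5017 -0.0013  9.4106]
cam in tool [ 0.0726 -0.0009 -0.1426] axis [-0.2846 -0.0011  0.9586]
wrist lid_knob 0.61 [0.6474 0.0001 0.1944]
wrist lid_hinge 0.97 [ 0.7171 -0.0096  0.0605]
wrist mask 39110 [ 0.5243 -0.1871 -0.0019] [0.7783 0.1997 0.2532]
side lid_knob 0.58 [ 0.647  -0.0002  0.1926]
side lid_hinge 0.86 [ 0.72   -0.0097  0.0561]
side dish 0.25 [ 0.6599 -0.4237  0.0029]
side jar 0.62 [ 0.6837  0.1464 -0.0005]
side mask 4039 [ 0.5296 -0.1643 -0.0038] [0.7387 0.1273 0.2053]
scene lid_knob 0.65 [0.6529 0.0005 0.1911]
scene lid_hinge 0.9 [ 0.7122 -0.0094  0.0633]
scene dish 0.73 [ 0.6388 -0.1544 -0.0017]
scene jar 0.7 [0.6831 0.1419 0.001 ]
scene mask 5411 [ 0.4308 -0.1334 -0.0042] [0.7444 0.1216 0.2053]
wrist comp [264 182  30  34 672] [0.6275 0.0044 0.1758] [0.6398 0.0155 0.1903]
  centre [0.642  0.0022 0.1742] rms 0.0010124665030686061
wrist comp [259 216  37  35 828] [0.6454 0.0012 0.2003] [0.6595 0.013  0.2053]
  centre [0.649  0.0005 0.1919] rms 0.0004773288202400926
plane [-1.9152  0.1828  1.4911] tilt deg 62.536220834870726 dir -5.453541841426084 res 0.03927164108609894
```

View pics/f.png

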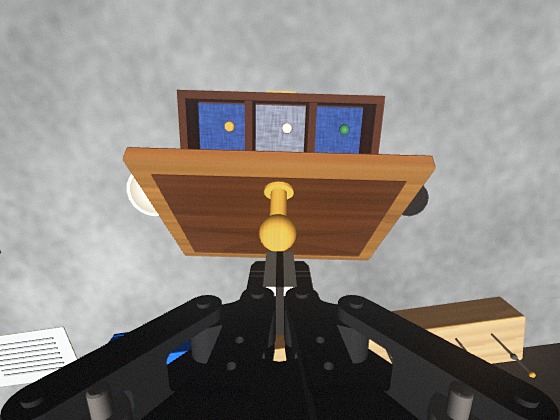

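The lid stays up on its own, with the ball at (277,232), centre (0.649, 0.000, 0.192). Next I'll lower the closed fingertips onto its top at about 0.205.

>>> servo_tool --force 30 --moves '[[[0, 0, 0], [-0.001, -0.0025, 0.015], 0], [[0, 0, 0], [0, 0, 0.012], 0], [[0, 0, 0], [0, 0, 0.006], 0], [[0, 0, 0], [0, 0, 0.003], 0], [[0, 0, 0], [0, 0, 0], 0], [[0, 0, 0], [0, 0, 0], 0]]'

```text
time: 13.6
ee_pos: [0.6487, 0.0005, 0.2119]
tcp_rot: [180.0, 0.0, 170.9]
wrist_force: [0.6, 1.0, 0.9]
opening: 0.0002
grasp_force: 0.0
```

>>> servo_tool --moves '[[[0, 0, 0], [0, 0, 0.002], 0], [[0, 0, 0], [0, 0, 0.002], 0], [[0, 0, 0], [0, 0, 0.001], 0], [[0, 0, 0], [0, 0, 0], 0]]'

```text
time: 14.0
ee_pos: [0.6485, 0.0005, 0.2061]
tcp_rot: [-180.0, -0.0, 170.9]
wrist_force: [-0.4, -0.3, 0.8]
opening: -0.0003
grasp_force: 0.0
```

>>> servo_tool --moves '[[[0, 0, 0], [0, 0, 0.0005], 0], [[0, 0, 0], [0, 0, 0], 0], [[0, 0, 0], [0, 0, 0], 0]]'

```text
time: 14.3
ee_pos: [0.6486, 0.0005, 0.2058]
tcp_rot: [-180.0, 0.0, 170.9]
wrist_force: [-0.1, -0.3, -0.8]
opening: -0.0
grasp_force: 0.0
```

>>> servo_tool --moves '[[[0, 0, 0], [0, 0, 0.0005], 0], [[0, 0, 0], [0, 0, 0], 0], [[0, 0, 0], [0, 0, 0], 0]]'

```text
time: 14.6
ee_pos: [0.6486, 0.0005, 0.2053]
tcp_rot: [-180.0, -0.0, 170.9]
wrist_force: [0.4, -0.4, 0.1]
opening: -0.0
grasp_force: 0.0
```

>>> servo_tool --moves '[[[0, 0, 0], [0, 0, 0.0005], 0], [[0, 0, 0], [0, 0, 0], 0], [[0, 0, 0], [0, 0, 0], 0]]'

```text
time: 14.9
ee_pos: [0.6486, 0.0005, 0.2048]
tcp_rot: [-180.0, -0.0, 170.9]
wrist_force: [-0.3, -0.1, 0.3]
opening: 0.0002
grasp_force: 0.0
```

>>> servo_tool --moves '[[[0, 0, 0], [0, 0, 0.0005], 0], [[0, 0, 0], [0, 0, 0], 0], [[0, 0, 0], [0, 0, 0], 0]]'

```text
time: 15.2
ee_pos: [0.6486, 0.0005, 0.2044]
tcp_rot: [180.0, 0.0, 170.9]
wrist_force: [0.5, -0.5, 1.9]
opening: 0.0
grasp_force: 0.7
```

>>> servo_tool --moves '[[[0, 0, 0], [0, 0, 0.0003], 0], [[0, 0, 0], [0, 0, 0], 0]]'

```text
time: 15.4
ee_pos: [0.6486, 0.0005, 0.2043]
tcp_rot: [180.0, 0.0, 170.9]
wrist_force: [-0.5, -1.0, 4.3]
opening: -0.0
grasp_force: 1.7
```

>>> servo_tool --moves '[[[0, 0, 0], [0, 0, 0], 0], [[0, 0, 0], [0, 0, 0], 0]]'

```text
time: 15.6
ee_pos: [0.6487, 0.0005, 0.2043]
tcp_rot: [180.0, 0.0, 170.9]
wrist_force: [-0.4, 0.1, 4.2]
opening: 0.0001
grasp_force: 2.3
```

>>> servo_tool --moves '[[[0, 0, 0], [0, 0, 0], 0], [[0, 0, 0], [0, 0, 0], 0]]'

```text
time: 15.8
ee_pos: [0.6487, 0.0005, 0.2042]
tcp_rot: [180.0, 0.0, 170.9]
wrist_force: [-0.0, -0.0, 5.2]
opening: 0.0001
grasp_force: 2.7
```

About 4.5–5 N. I'll hold this for a second.

>>> servo_tool --moves '[[[0, 0, 0], [0, 0, 0], 0], [[0, 0, 0], [0, 0, 0], 0], [[0, 0, 0], [0, 0, 0], 0], [[0, 0, 0], [0, 0, 0], 0]]'

```text
time: 16.2
ee_pos: [0.6487, 0.0005, 0.2043]
tcp_rot: [180.0, 0.0, 170.9]
wrist_force: [-0.7, -0.1, 5.5]
opening: 0.0
grasp_force: 2.6
```

>>> servo_tool --moves '[[[0, 0, 0], [0, 0, 0], 0], [[0, 0, 0], [0, 0, 0], 0], [[0, 0, 0], [0, 0, 0], 0], [[0, 0, 0], [0, 0, 0], 0]]'

```text
time: 16.6
ee_pos: [0.6487, 0.0005, 0.2043]
tcp_rot: [180.0, 0.0, 170.9]
wrist_force: [-0.7, 0.0, 5.9]
opening: -0.0
grasp_force: 2.6
```

The knob held about 5 N for over a second and the TCP did not sink. Now I'll back off, re-grip the knob and swing the lid down under control.

>>> servo_tool --force 60 --moves '[[[0, 0, 0], [0, 0, -0.02], 0], [[0, 0, 0], [0, 0, -0.015], 60], [[0, 0, 0], [0, 0, 0], 60], [[0, 0, 0], [0, 0, 0], 60], [[0, 0, 0], [0, 0, 0], 60], [[0, 0, 0], [0, 0, 0.03], 60], [[0, 0, 0], [0, 0, 0.03], 60], [[0, 0, 0], [0, 0, 0.008], 60], [[0, 0, 0], [0, 0, 0], 60]]'

```text
time: 17.5
ee_pos: [0.6476, 0.0005, 0.1692]
tcp_rot: [-180.0, -0.2, 170.9]
wrist_force: [-0.5, -0.1, 0.3]
opening: 0.0513
grasp_force: 0.0
```

>>> servo_tool --force 60 --moves '[[[0, 0, 0], [0, 0, 0], 0], [[0, 0, 0], [0, 0, 0], 0], [[0, 0, 0], [0, 0, 0], 0], [[0, 0, 0], [0, 0, 0], 0], [[0, 0, 0], [0, 0, 0], 0]]'

```text
time: 18.0
ee_pos: [0.6493, 0.0014, 0.1731]
tcp_rot: [179.9, 0.2, 170.9]
wrist_force: [-0.1, 5.1, 3.5]
opening: 0.0227
grasp_force: 58.5
```

>>> servo_tool --moves '[[[0, 0, 0], [0.0047, 0, 0.0027], 0], [[0, 0, 0], [0.0047, 0, 0.0027], 0], [[0, 0, 0], [0.0043, 0, 0.0029], 0], [[0, 0, 0], [0.0043, 0, 0.0029], 0], [[0, 0, 0], [0.0041, 0, 0.0031], 0], [[0, 0, 0], [0.004, 0, 0.0032], 0], [[0, 0, 0], [0.0039, 0, 0.0034], 0], [[0, 0, 0], [0.0038, 0, 0.0035], 0], [[0, 0, 0], [0.0036, 0, 0.0037], 0], [[0, 0, 0], [0.0036, 0, 0.0038], 0], [[0, 0, 0], [0.0033, 0, 0.0039], 0], [[0, 0, 0], [0.0033, 0, 0.004], 0]]'

```text
time: 19.2
ee_pos: [0.6017, 0.0102, 0.1353]
tcp_rot: [179.8, 0.2, 171.0]
wrist_force: [-15.0, 13.3, 23.3]
opening: 0.0229
grasp_force: 63.4
```

>>> servo_tool --moves '[[[0, 0, 0], [0.0031, 0, 0.0041], 0], [[0, 0, 0], [0.003, 0, 0.0042], 0], [[0, 0, 0], [0.0028, 0, 0.0044], 0], [[0, 0, 0], [0.0027, 0, 0.0044], 0], [[0, 0, 0], [0.0024, 0, 0.0045], 0], [[0, 0, 0], [0.0024, 0, 0.0046], 0], [[0, 0, 0], [0.0021, 0, 0.0047], 0], [[0, 0, 0], [0.0021, 0, 0.0048], 0], [[0, 0, 0], [0, 0, 0], 0]]'

```text
time: 20.1
ee_pos: [0.5824, 0.0139, 0.0974]
tcp_rot: [179.7, 0.2, 171.0]
wrist_force: [1.0, 13.7, 2.8]
opening: 0.0233
grasp_force: 67.9
```

>>> servo_tool --moves '[[[0, 0, 0], [0.001, 0, 0.003], 0], [[0, 0, 0], [0.0005, 0, 0.002], 0], [[0, 0, 0], [0, 0, 0], 0]]'

```text
time: 20.4
ee_pos: [0.5805, 0.0143, 0.0928]
tcp_rot: [179.7, 0.1, 171.0]
wrist_force: [-3.1, 14.9, 7.0]
opening: 0.023
grasp_force: 68.2
```

>>> servo_tool --moves '[[[0, 0, 0], [0, 0, 0.001], 0], [[0, 0, 0], [0, 0, 0.001], 0], [[0, 0, 0], [0, 0, 0], 0]]'

```text
time: 20.7
ee_pos: [0.5833, 0.0139, 0.091]
tcp_rot: [179.7, 0.4, 171.0]
wrist_force: [12.1, 13.1, -0.4]
opening: 0.0231
grasp_force: 68.9
```

I'll let go, rise and finish with a gentle measured push on top.

>>> servo_tool --force 30 --moves '[[[0, 0, 0], [0, 0, 0], 60], [[0, 0, 0], [0, 0, 0], 60], [[0, 0, 0], [0, 0, 0], 60], [[0, 0, 0], [0, 0, -0.02], 60], [[0, 0, 0], [0, 0, -0.04], 60], [[0, 0, 0], [0, 0, -0.03], 60], [[0, 0, 0], [0, 0, 0], 0], [[0, 0, 0], [0, 0, 0], 0], [[0, 0, 0], [0, 0, 0], 0], [[0, 0, 0], [0, 0, 0], 0], [[0, 0, 0], [0, 0, 0], 0], [[0, 0, 0], [0, 0, 0], 0]]'

```text
time: 21.9
ee_pos: [0.5795, 0.0115, 0.1779]
tcp_rot: [-180.0, -0.1, 170.9]
wrist_force: [-0.2, -0.4, -0.2]
opening: 0.0001
grasp_force: 0.0
```

```bash
python3 look.py g.png | head -3; sed -i 's/m\[225:325.*$/m=(lambda h:(h[...,2]<140))(cv2.cvtColor(z["im"],cv2.COLOR_RGB2HSV))\&np.pad(np.ones((60,120),bool),((215,145),(215,225)))/' fit.py; python3 fit.py
```

```text
21.9 [0.5795 0.0115 0.1779] [-179.9869   -0.0534  170.8657] 9.923544564802877e-05 [-0.2176 -0.3728 -0.1902] [ 1.1422  8.3457  7.8433 89.5524 -0.0034 10.2765]
cam in tool [ 0.0726 -0.0009 -0.1426] axis [-0.2846 -0.0011  0.9587]
wrist lid_hinge 0.57 [ 0.7133 -0.0093  0.0611]
wrist comp [270 202  27  18 131] [0.5759 0.0132 0.0873] [0.5845 0.0242 0.1181]
  centre [0.583  0.013  0.1191] rms 4.928067509042769e-05
wrist comp [266 216  36  35 864] [0.5799 0.0133 0.1275] [0.5935 0.0254 0.133 ]
  centre [0.5829 0.013  0.1188] rms 0.00046528663605753626
plane [-1.4806  0.2896  0.9868] tilt deg 56.46173485211481 dir -11.067719805003007 res 0.02980975794731721
```

View pics/g.png

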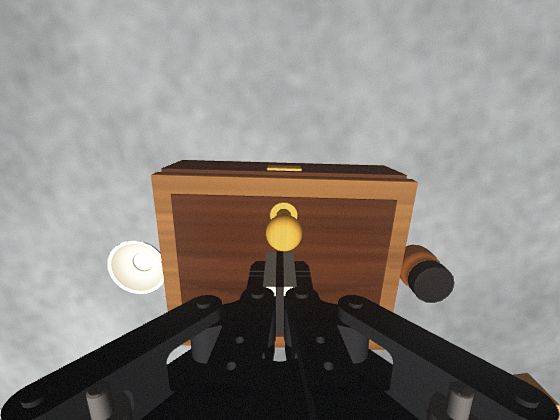

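The ball at (284,233) is at z = 0.119, so the lid is still about 8 mm ajar at the knob. I'll push down on top of it in small steps.

>>> servo_tool --moves '[[[0, 0, 0], [-0.002, 0.002, 0.02], 0], [[0, 0, 0], [0, 0, 0.015], 0], [[0, 0, 0], [0, 0, 0.006], 0], [[0, 0, 0], [0, 0, 0.003], 0], [[0, 0, 0], [0, 0, 0.002], 0], [[0, 0, 0], [0, 0, 0], 0]]'

```text
time: 23.6
ee_pos: [0.5822, 0.0132, 0.1328]
tcp_rot: [180.0, 0.0, 170.9]
wrist_force: [-0.6, -0.4, 0.5]
opening: 0.0
grasp_force: 0.0
```

>>> servo_tool --moves '[[[0, 0, 0], [0, 0, 0.001], 0], [[0, 0, 0], [0, 0, 0.001], 0], [[0, 0, 0], [0.0005, 0, 0.001], 0], [[0, 0, 0], [0, 0, 0], 0]]'

```text
time: 24.0
ee_pos: [0.5819, 0.0133, 0.1301]
tcp_rot: [180.0, 0.1, 170.9]
wrist_force: [-0.9, -0.0, 4.9]
opening: -0.0
grasp_force: 2.4
```

>>> servo_tool --moves '[[[0, 0, 0], [0.0003, 0, 0.001], 0], [[0, 0, 0], [0.0003, 0, 0.001], 0], [[0, 0, 0], [0.0003, 0, 0.001], 0], [[0, 0, 0], [0, 0, 0], 0]]'

```text
time: 24.4
ee_pos: [0.5804, 0.0136, 0.1269]
tcp_rot: [180.0, -0.0, 170.9]
wrist_force: [-2.7, 0.9, 4.5]
opening: 0.0004
grasp_force: 2.5
```

>>> servo_tool --moves '[[[0, 0, 0], [0.0003, 0, 0.001], 0], [[0, 0, 0], [0.0003, 0, 0.001], 0], [[0, 0, 0], [0, 0, 0], 0]]'

```text
time: 24.7
ee_pos: [0.5796, 0.0137, 0.1248]
tcp_rot: [180.0, -0.0, 170.9]
wrist_force: [-3.9, 0.9, 6.0]
opening: 0.0003
grasp_force: 2.8
```

>>> servo_tool --moves '[[[0, 0, 0], [0.0003, 0, 0.001], 0], [[0, 0, 0], [0, 0, 0], 0]]'

```text
time: 24.9
ee_pos: [0.5792, 0.0138, 0.1238]
tcp_rot: [180.0, -0.1, 170.9]
wrist_force: [-4.4, 0.9, 6.1]
opening: -0.0001
grasp_force: 3.0
```

Still yielding at about 6 N, so I'll continue.

>>> servo_tool --moves '[[[0, 0, 0], [0.0003, 0, 0.001], 0], [[0, 0, 0], [0, 0, 0], 0]]'

```text
time: 25.1
ee_pos: [0.5788, 0.0139, 0.1228]
tcp_rot: [180.0, -0.1, 170.9]
wrist_force: [-3.1, 0.6, 6.2]
opening: 0.0002
grasp_force: 2.9
```

>>> servo_tool --moves '[[[0, 0, 0], [0.0003, 0, 0.0007], 0], [[0, 0, 0], [0, 0, 0], 0]]'

```text
time: 25.3
ee_pos: [0.5786, 0.0139, 0.1222]
tcp_rot: [180.0, -0.0, 170.9]
wrist_force: [-5.0, 2.1, 6.8]
opening: 0.0003
grasp_force: 3.1
```

>>> servo_tool --moves '[[[0, 0, 0], [0.0003, 0, 0.0006], 0], [[0, 0, 0], [0, 0, 0], 0]]'

```text
time: 25.5
ee_pos: [0.5783, 0.0139, 0.1216]
tcp_rot: [180.0, -0.0, 170.9]
wrist_force: [-4.9, 0.9, 6.8]
opening: 0.0
grasp_force: 3.1
```

>>> servo_tool --moves '[[[0, 0, 0], [0.0002, 0, 0.0007], 0], [[0, 0, 0], [0, 0, 0], 0]]'

```text
time: 25.7
ee_pos: [0.5782, 0.014, 0.1212]
tcp_rot: [180.0, -0.0, 170.9]
wrist_force: [-4.7, 1.2, 8.1]
opening: -0.0002
grasp_force: 3.9
```

>>> servo_tool --moves '[[[0, 0, 0], [0.0002, 0, 0.0007], 0], [[0, 0, 0], [0, 0, 0], 0]]'

```text
time: 25.9
ee_pos: [0.5782, 0.014, 0.1211]
tcp_rot: [180.0, 0.0, 170.9]
wrist_force: [-5.7, 1.8, 10.9]
opening: -0.0002
grasp_force: 5.7
```

>>> servo_tool --moves '[[[0, 0, 0], [0.0002, 0, 0.0006], 0], [[0, 0, 0], [0, 0, 0], 0]]'

```text
time: 26.1
ee_pos: [0.5782, 0.014, 0.121]
tcp_rot: [180.0, 0.1, 170.9]
wrist_force: [-5.3, 1.3, 13.4]
opening: 0.0001
grasp_force: 7.1
```

The TCP has stopped at 0.121 while the force rises to 13 N, so the lid is on its stop. I'll back off and check.

>>> servo_tool --moves '[[[0, 0, 0], [0, 0, -0.01], 0], [[0, 0, 0], [0, 0, -0.03], 0], [[0, 0, 0], [0, 0, -0.02], 0], [[0, 0, 0], [0, 0, 0], 0], [[0, 0, 0], [0, 0, 0], 0]]'

```text
time: 26.6
ee_pos: [0.5785, 0.0138, 0.1791]
tcp_rot: [-180.0, 0.0, 170.9]
wrist_force: [0.3, 0.9, -0.8]
opening: 0.0001
grasp_force: 0.0
```

```bash
python3 look.py i.png | head -1; python3 fit.py|grep -A1 comp
python3 - <<'E'
from h import *
z=np.load("/tmp/wrist.npz");im,d=z["im"],z["d"]
P=cloud(d>0,d,"wrist").reshape(-1,3)
u=np.array([np.cos(np.radians(-9.2)),np.sin(np.radians(-9.2))]);v=np.array([-u[1],u[0]])
Q=P[:,:2]-[.633,.003];a=Q@u;b=Q@v
m=(abs(b)>.03)&(abs(b)<.06)&(a<.0)&(a>-.06)&(P[:,2]<.095)&(P[:,2]>.065)
w,c=np.polyfit(a[m],P[m,2],1);print("lid slope",w,"n",m.sum())
E
```

```text
26.6 [0.5785 0.0138 0.1791] [-179.9986    0.0111  170.8654] 0.00013333725396950837 [ 0.3178  0.8657 -0.7955] [ 1.3697  8.1465  7.7488 89.5916 -0.0034 10.5043]
wrist comp [264 201  35  41 880] [0.5759 0.014  0.1137] [0.5892 0.0261 0.1227]
  centre [0.5788 0.0138 0.1084] rms 0.0004845240978266962
lid slope -0.0009646300999493932 n 4418
```

Lid slope is 0.001 rad, so it is shut. Handing in.

```bash
python3 -c "
from workcell import *
print(job_done())"
```

```text
the job is handed in; nothing more can be done
None
```

The job is handed in, with no verdict returned: the lid stood by itself at about 43° for over a second, held a roughly 5 N press for about a second, and was pushed shut with at most about 13 N on top (measured 0.001 rad open), with no contact seen with the other things.

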